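# Clear the chuck key, close the guard and start the lathe

### The job

Make the little lathe safe and start it: take the chuck key out of the chuck and hang it in the notch of its holder, swing the clear guard down fully over the chuck, and only then press the round start key on the control panel gently until you feel its click give way, no further, and let it come back up. Leave the other keys and everything else on the bench alone.

Things in the scene. Friction and masses are not known exactly. Their poses are not given: they have to be found in the camera images.
- lathe: Small bench lathe, fixed. Origin on the bench under the middle of the chuck. Its spindle runs along its own y axis, 110 mm above the bench; its z points up; the green headstock lies towards +y (38 to 170 mm, up to 180 mm high), tool rest (75 to 167 mm from the origin, up to 120 mm high) and tailstock (165 to 327 mm, up to 154 mm high) towards -y. Bed 64 mm wide, its front face at x = -32 mm. The steel chuck is 70 mm across and 42 mm long; its top is 145 mm above the bench.
- chuck_socket (a point): Mouth of the chuck key's socket, in the flat on top of the chuck, 143 mm above the bench. The socket is 12 mm wide, open straight up, and holds the key loosely (1.5 mm play, no thread or catch); 15 mm of lift frees the key.
- chuck_key: Steel T-shaped chuck key, loose, about 100 g (70 to 140 g), standing upright in the chuck at the start. Origin at the centre of the tip's lower end; z along the stem up to the T bar, y along the T bar. Tip 9 mm across and 15 mm long; above it the shoulder, a disc 22 mm across and 6 mm thick (15 to 21 mm above the origin); stem 8 mm across; T bar round, 10 mm thick, 74 mm long overall, centred 60 mm above the origin.
- key_bar (a point): Middle of the chuck key's T bar, 60 mm above the key's origin; its y axis runs along the bar.
- key_shoulder (a point): Centre of the underside of the chuck key's shoulder, 15 mm above the key's origin. It rests on the flat of the chuck, and later on the plate of the holder.
- key_holder: Holder of the chuck key, fixed: a hardwood block with a 4 mm steel plate on top, plate top 70 mm above the bench. Origin on the bench. The plate overhangs the block to its own -x (the side towards the robot, give or take its yaw) and has a notch there, open to -x, 15 mm wide along its y, from x = -40 mm to x = +10 mm; the wood below begins at x = +5 mm. The foot is 85 by 85 mm.
- notch (a point): Where the key hangs: the middle of the notch's width, level with the top of the plate (70 mm above the bench), 5.5 mm to -x of the holder's origin. The tip goes down in the notch and the 22 mm shoulder rests on the plate either side; the free depth below the plate is more than 55 mm.
- guard (a joint): Angle of the clear guard in rad: 0 is fully down over the chuck, against its stop; it starts open at about 1.65 to 1.8 (swung up and back, away from the robot); limit 2.2. The hinge is stiff and holds the guard at any angle; moving it takes 1 to 3 N at the handle. The guard cannot close while the key stands in the chuck.
- guard_hinge (a point): A point on the guard's hinge axis, which runs along the lathe's y axis, 70 mm to +x of the spindle and 125 mm above the bench. With the guard at angle q, the handle bar lies 159 mm from this axis: 159 cos(q +0.194) mm to the lathe's -x of it and 159 sin(q +0.194) mm above it.
- guard_handle (a point): Middle of the guard's bar handle: a round black bar along the lathe's y axis, 10 mm thick, 60 mm free between two posts, 35 mm off the visor (a 76 mm wide clear shell of 62 mm radius round the spindle). It moves with the guard.
- panel: Control panel, a flat grey box fixed to the bench, 72 (x) by 200 (y) by 46 (z) mm; origin under its centre. Along its middle line stand four black rubber dome keys, 9 mm proud, at y = +66 (stop: square, 22 mm), +22 (start: round, 24 mm across), -22 (slower: triangle) and -66 mm (faster: triangle pointing the other way).
- start_key_rest (a point): Centre of the top face of the round start key when it is up, 55 mm above the bench, 22 mm to +y of the panel's middle. The point is fixed to the panel: it does not sink with the key.
- start_key (a joint): How far the start key is pressed, in m; 0 is up, hard stop at 0.006. It is a dome key: the force rises to about 5.4 N at 1.3 mm, then the dome gives way and the force drops (the click, at about 2 mm) to about 2.2 N at 3.1 mm; pressed on, it rises again, to about 5.1 N at 4.2 mm; more than that is too far. It springs back up when let go.
- stop_key (a joint): How far the square stop key is pressed, in m; 0 is up. Leave it alone.
- slower_key (a joint): How far the triangular key next to the start key is pressed, in m; 0 is up. Leave it alone.
- faster_key (a joint): How far the triangular key at the panel's -y end is pressed, in m; 0 is up. Leave it alone.
- bead_jar: Closed glass jar of wooden beads, loose, 72 mm across, 95 mm high, standing behind the lathe; origin under its centre. Leave it alone.
- gouge: Turning gouge with a wooden handle, loose, lying on the bench, 29 mm thick, from 75 mm behind to 185 mm ahead of its origin along its x axis. Leave it alone.
- finial: Small turned wooden finial, loose, standing, 44 mm across at the foot, 62 mm high; origin under its centre. Leave it alone.

How it is judged:
By the outcome, as a careful person would: the job done as asked, in the order asked, and still so for the second after the job is handed in, with the robot touching nothing.
It also fails if it takes over 69 s, if anything falls off the work surface, if the arm or the gripper's body presses on something with over 40 N, if the wrist force passes 120 N, or if a joint passes its speed limit or range.

### The arm

A 6-joint arm with a two-finger parallel gripper is mounted at the origin on the work surface. World frame = base frame: x ahead of the robot, y to its left, z up, the work surface at z = 0. Lengths are in m, angles in rad, forces in N, time in s.
With the tool pointing down it reaches from about 0.375 to 0.9 m from the base axis. Payload 3.1 kg.
Tool frame: the origin (TCP) lies on the centre line of the jaws, within the pads' length; the fingertips stand 22 mm ahead of it and the grasp point (between the pads) lies 3 mm ahead of it; z points along the fingers, y is the line along which they close (so a half turn about z gives the same grasp; the last joint's range is limited). The gripper opens to 87 mm and grips with 3 to 60 N. Pads are 19 mm wide; open, the fingers measure 117 mm over their backs; the gripper's body (75 mm by 190 mm) begins 51 mm behind the grasp point.
Start: joints at [-1.29, 0.527, 1.433, -0, 1.181, -0.178], TCP at [0.277, -0.56, 0.245] pointing down, gripper open.
Joint ranges: [-3.08, 3.08], [-0.75, 2.2], [0.22, 2.44], [-1.43, 4.57], [0, 2.65], [-2.85, 2.85]. Speed limits (rad/s): [2.79, 2.79, 3.14, 3.14, 3.14, 3.14].

### API

Orientations are given as a unit quaternion [x, y, z, w].
In Python, from cell import env gives the robot as it stands. The module is installed in compiled form; this text tells all that it offers.
- The arm moves only by the tool arm_command, never from a script. Its arguments are lists of equal length, an entry for each row: "translation": the shift along the tool's x, y, z in m, a list of three; "angular": the turn, a rotation vector about the tool's x, y, z in rad, a list of three. A call has 1 to 8 rows; each row is the pose to reach, as a shift and turn from the pose commanded when the call began, along the tool's axes at that moment; what a row does not reach only later rows make up. A row lasts 1/8 s, in which the tool goes at most 62.5 mm and 10.7 degrees, less where a joint would pass 70% of its speed; a pose out of reach is approached as far as the arm can. A call with a gripper value outside its range is refused whole. "fingers" is the opening, from 0 (shut) to 1 (fully open), set as the call begins (left out, the last holds). The fingers move at their own pace and stop on an object; "grip_force" is the grip in N (left out, the last holds). Time passes only in rows, so rows that repeat a pose let the fingers close. It gives the time, the measured TCP pose, the force, the opening and the grip force at its end, in the units of the state.
- env.state(): the state, without advancing time (a new reading comes with each control period).
- env.grab_frame(name): name is "side" or "top" or "wrist"; returns the picture (480x640x3 uint8, red, green, blue); there is no depth.
- env.get_calibration(name): a dict with "intrinsics" (3x3 intrinsics, pixels), "R" (3x3) and "t" (3): a world point X has camera coordinates R X + t; the wrist camera has in their place "hand_eye" (4x4, takes a point from camera to tool coordinates, whose origin is the TCP and whose axes are the flange's). Camera axes: x right, y down, z forward; pixel columns grow to the right and rows downward; lengths in m; the calibration is good to about 2 mm. A picture is of the moment at which its call begins: read the wrist's pose just before it. get_calibration takes no time and is no camera call.
- env.job_done(): hands the job in; it is judged then, once.
The state is a dict: "time_s": time; "joints": joint angles; "joint_velocities": joint speeds; "joint_torque": joint torques, N m; "position": TCP position; "eef_rot": TCP orientation; "contact_force": force on the tool from outside, world axes, zero at the start; "moment": the same for the moment, N m; "finger_gap": finger opening in m; "gripper_force": force on a finger pad.
Only numpy, scipy, OpenCV 4.12 (cv2) and the standard library are available. Lean on these libraries where they do the work, as an engineer would, in place of code of your own. Each camera call takes 0.05 s, during which the arm holds its last target. There are 200 camera calls.

## Working session

There is one attempt and no reset: what is moved stays moved. The work goes in short steps, Python scripts to look and compute and a tool call to move; the robot and the scene stay as the last step left them, time stands still between calls to the robot, and variables do not carry over. Pictures are saved under pics/ and viewed, at most 10 in all, crops included, and the job is handed in when it is done.

Besides the shell and the picture viewer there is one more tool, called after "Emit:" in YAML: its name, and indented under it one key for each argument. arm_command: Moves the arm, as the interface text tells. Its arguments: {"type":"object","properties":{"translation":{"type":"array","items":{"type":"array","items":{"type":"number"}}},"angular":{"type":"array","items":{"type":"array","items":{"type":"number"}}},"fingers":{"type":"number"},"grip_force":{"type":"number"}},"required":["translation","angular"]}

```bash
mkdir -p pics; ls; python3 - <<'E'
from cell import env
import cv2,json
s=env.state();print(s)
for n in("side","top","wrist"):
    im=env.grab_frame(n);cv2.imwrite(f"pics/{n}0.png",im[:,:,::-1]);c=env.get_calibration(n);print(n,{k:v.tolist() for k,v in c.items() if hasattr(v,'tolist')} or c)
E
```

```text
pics
{'time_s': 0.0, 'joints': array([-1.29048691e+00,  5.28460191e-01,  1.43388170e+00, -2.46755128e-06,
        1.18142067e+00, -1.78515928e-01]), 'joint_velocities': array([-0.00028313, -0.00016783,  0.00064874, -0.00071875,  0.00145495,
        0.00094936]), 'joint_torque': array([-4.25033213e-04, -4.40045929e+01, -1.76591992e+01,  6.34354027e-02,
        5.81469701e-02, -1.42283420e-04]), 'position': array([ 0.27663454, -0.55968344,  0.24358182]), 'eef_rot': array([ 9.73799444e-01,  2.27405948e-01, -5.63362289e-05, -1.08349103e-03]), 'contact_force': array([ 1.1136478 , -0.20474153,  0.34997874]), 'moment': array([-0.00494881, -0.07464989, -0.05443181]), 'gripper_force': 0.0, 'finger_gap': 0.08746560549288485}
side {'intrinsics': [[464.34515483973416, 0.0, 317.80332008945237], [0.0, 464.34515483973416, 242.8342989518548], [0.0, 0.0, 1.0]], 'R': [[-0.8948233487314151, -0.4463509653344674, 0.007873392539773412], [-0.23081220792918097, 0.44748101974781335, -0.8639944800959747], [0.3821215765119169, -0.7749397090809363, -0.5034397164046567]], 't': [0.49234543931405017, 0.26614774662
[... 173 characters left out ...]
4832458151203, -0.9995473256119303, 0.026854034751233272], [-0.9954450529976384, -0.016034019492897844, -0.09397902256051872], [0.09436705878065395, -0.025456906350527587, -0.9952119393054674]], 't': [-0.08593066675764456, 0.5825570115652197, 1.0886868738542261]}
wrist {'intrinsics': [[390.4757295171641, 0.0, 313.8504449140643], [0.0, 390.4757295171641, 245.73011275070584], [0.0, 0.0, 1.0]], 'hand_eye': [[-0.00030373856886290775, -0.96499377701149, -0.26227260259504714, 0.07156517824749334], [0.9999996713915261, -9.597168032539478e-05, -0.0008049883696561243, -2.831111076251336e-05], [0.0007516380249104088, -0.2622727609160629, 0.964993489056659, -0.14039036065599522], [0.0, 0.0, 0.0, 1.0]]}
```

View pics/top0.png

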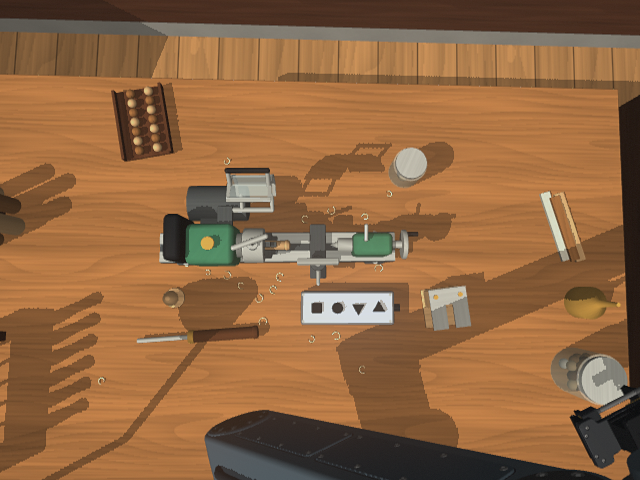

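View pics/side0.png

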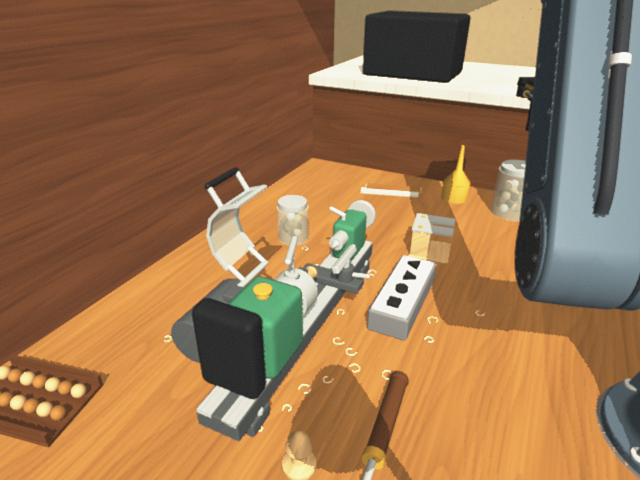

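Top view: T-bar around (250,241), guard handle bar (247,170), round start key (337,308), holder with notch towards the robot (445,308). Side view: key around (293,250), handle (223,179). I'll zoom in on these.

```bash
cat > h.py <<'E'
import numpy as np,cv2
from scipy.spatial.transform import Rotation as R
from cell import env
def ray(n,u,v,st=None):
    c=env.get_calibration(n);d=np.linalg.solve(np.array(c["intrinsics"]),[u,v,1.])
    if n=="wrist":
        H=np.array(c["hand_eye"]);Rw=R.from_quat(st["eef_rot"]).as_matrix()
        return Rw@H[:3,3]+st["position"],Rw@H[:3,:3]@d
    Rc=np.array(c["R"]);return -Rc.T@np.array(c["t"]),Rc.T@d
def onz(n,u,v,z,st=None):
    o,d=ray(n,u,v,st);return o+d*(z-o[2])/d[2]
def tri(*rs):
    A=0;b=0
    for o,d in rs:
        d=d/np.linalg.norm(d);P=np.eye(3)-np.outer(d,d);A=A+P;b=b+P@o
    x=np.linalg.solve(A,b);return x,[np.linalg.norm(np.cross(x-o,d/np.linalg.norm(d))) for o,d in rs]
def proj(n,X,st=None):
    c=env.get_calibration(n);K=np.array(c["intrinsics"])
    if n=="wrist":
        H=np.array(c["hand_eye"]);Rw=R.from_quat(st["eef_rot"]).as_matrix()
        p=H[:3,:3].T@(Rw.T@(np.array(X)-st["position"])-H[:3,3])
    else: p=np.array(c["R"])@X+np.array(c["t"])
    p=K@p;return p[:2]/p[2]
E
python3 - <<'E'
from h import *
t=cv2.imread("pics/top0.png");s=cv2.imread("pics/side0.png")
def cr(im,x,y,w,h,k):return cv2.resize(im[y:y+h,x:x+w],None,fx=k,fy=k,interpolation=cv2.INTER_CUBIC)
a=np.hstack([cr(t,215,160,100,100,4),cr(s,200,160,133,133,3)[:400,:400] if 0 else cv2.resize(s[165:295,200:330],(400,400),interpolation=cv2.INTER_CUBIC)])
b=np.hstack([cr(t,295,280,100,50,4),cr(t,410,280,100,50,4)])
cv2.imwrite("pics/m0.png",np.vstack([a,b]))
g=cv2.cvtColor(t,cv2.COLOR_BGR2GRAY)[285:328,300:398]
n,l,st,ce=cv2.connectedComponentsWithStats((g<70).astype(np.uint8))
for i in range(1,n):
    if st[i,4]>20:
        u,v=ce[i]+[300,285];print(st[i],(u,v),onz("top",u,v,.055))
E
```

```text
[74 17 10  9 49] (np.float64(378.36734693877554), np.float64(307.40816326530614)) [ 0.43344274 -0.18204012  0.055     ]
[12 18 10 10 92] (np.float64(316.5), np.float64(307.30434782608694)) [ 0.43203285 -0.05100659  0.055     ]
[33 18 10 10 79] (np.float64(337.24050632911394), np.float64(307.5189873417722)) [ 0.43212753 -0.09484512  0.055     ]
[94 19  4  7 28] (np.float64(395.5), np.float64(307.0)) [ 0.43475361 -0.21847492  0.055     ]
[53 20 11  9 50] (np.float64(358.02), np.float64(307.58)) [ 0.4325458  -0.13885539  0.055     ]
```

View pics/m0.png

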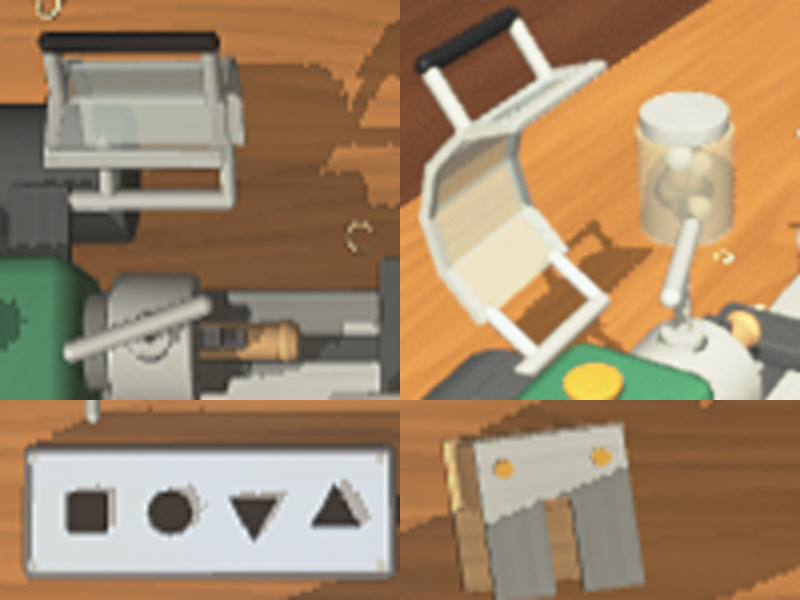

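The montage gives the T-bar ends in the top view, (231.5,248.5) and (267,236), the handle ends, and the plate corners with the notch opening towards the robot. Next I'll triangulate these.

```bash
python3 - <<'E'
from h import *
np.set_printoptions(precision=4,suppress=True)
t=lambda x,y:ray("top",x,y); s=lambda x,y:ray("side",x,y)
# bar: top ends A(left,near +y) B(right)
for a,b in (((231.5,248.5),(288.4,262.5)),((267,236),(294.2,239.7)),((249.3,242.2),(291.3,251))): print("bar",tri(t(*a),s(*b)),onz("top",*a,.188))
for a,b in (((225.5,170.2),(208.1,186.1)),((269.2,170.5),(238.,169.9))): print("handle",tri(t(*a),s(*b)))
for p in ((428.75,291.25),(465.75,286.25),(470.75,325.5),(433.75,329.5)): print("plate",onz("top",*p,.07))
for p in ((448.75,328.75),(456.25,327.5),(447,305.5),(452.8,304.5)): print("notch",onz("top",*p,.07))
# wrist-edge fit of plate by colour
im=cv2.imread("pics/top0.png")
# chuck/bed: lathe edges
hsv=cv2.cvtColor(im,cv2.COLOR_BGR2HSV);m=((hsv[:,:,1]<60)).astype(np.uint8)
n,l,st,ce=cv2.connectedComponentsWithStats(m[280:335,410:480])
print(st)
i=1+np.argmax(st[1:,4]);c,_=cv2.findContours((l==i).astype(np.uint8),0,2)
r=cv2.minAreaRect(c[0]);print(r)
b=cv2.boxPoints(r)+[410,280];print([onz("top",*p,.07) for p in b])
E
```

```text
bar (array([0.544 , 0.1093, 0.1876]), [np.float64(0.0005992933721234015), np.float64(0.0005992933721235057)]) [0.5445 0.1095 0.188 ]
bar (array([0.5696, 0.0445, 0.1844]), [np.float64(0.000343516260757546), np.float64(0.0003435162607576323)]) [0.5689 0.044  0.188 ]
bar (array([0.5569, 0.077 , 0.1853]), [np.float64(0.00010078839067767464), np.float64(0.00010078839067789211)]) [0.5568 0.0767 0.188 ]
handle (array([0.6719, 0.1086, 0.2774]), [np.float64(0.0008392344059726572), np.float64(0.0008392344059726673)])
handle (array([0.6733, 0.0342, 0.2755]), [np.float64(0.0007775885188608107), np.float64(0.0007775885188608716)])
plate [ 0.469  -0.2862  0.07  ]
plate [ 0.4806 -0.3647  0.07  ]
plate [ 0.3989 -0.3742  0.07  ]
plate [ 0.3898 -0.2963  0.07  ]
notch [ 0.3917 -0.3278  0.07  ]
notch [ 0.3944 -0.3437  0.07  ]
notch [ 0.4398 -0.3246  0.07  ]
notch [ 0.4421 -0.3368  0.07  ]
[[   0    0   70   55 2545]
 [  18    6   43   45 1305]]
((39.100006103515625, 27.699996948242188), (41.01219177246094, 37.33523178100586), 81.8698959350586)
[array([ 0.4715, -0.2841,  0.07  ]), array([ 0.4837, -0.3624,  0.07  ]), array([ 0.3992, -0.3737,  0.07  ]), array([ 0.3874, -0.2958,  0.07  ])]
```

```bash
cat >> h.py <<'E'
def goal(psi,th):
    "tool x along (-sin psi,cos psi), tool z = forward(psi)*sin th + down*cos th"
    z=np.array([np.sin(th)*np.cos(psi),np.sin(th)*np.sin(psi),-np.cos(th)]);x=np.array([-np.sin(psi),np.cos(psi),0])
    return np.c_[x,np.cross(z,x),z]
def rel(P,psi,th,g=.0,back=0.):
    "shift/turn (tool axes now) so that the point g ahead of the TCP is `back` behind P"
    s=env.state();Rc=R.from_quat(s["eef_rot"]).as_matrix();G=goal(psi,th)
    T=np.array(P)-G[:,2]*(g+back);d=Rc.T@(T-s["position"]);rv=R.from_matrix(Rc.T@G).as_rotvec()
    print("t",round(s["time_s"],2),"TCP",s["position"].round(4),"goal",T.round(4),"shift",d.round(4),"turn",rv.round(4),"rows",np.ceil(max(np.linalg.norm(d)/.0625,np.linalg.norm(rv)/.187)));return T
E
python3 -c "
from h import *
rel([.563,.060,.187],.36,.6,.005,.10)"
```

```text
t 0.15 TCP [ 0.2767 -0.5598  0.2438] goal [0.5075 0.0391 0.2737] shift [ 0.4722 -0.4348 -0.029 ] turn [-0.4875  0.4392 -1.4247] rows 11.0
```

Emit:
arm_command:
  translation:
    - [0.472,-0.435,-0.03]
    - [0.472,-0.435,-0.03]
    - [0.472,-0.435,-0.03]
    - [0.472,-0.435,-0.03]
    - [0.472,-0.435,-0.03]
    - [0.472,-0.435,-0.03]
    - [0.472,-0.435,-0.03]
    - [0.472,-0.435,-0.03]
  angular:
    - [-0.4875,0.4392,-1.4247]
    - [-0.4875,0.4392,-1.4247]
    - [-0.4875,0.4392,-1.4247]
    - [-0.4875,0.4392,-1.4247]
    - [-0.4875,0.4392,-1.4247]
    - [-0.4875,0.4392,-1.4247]
    - [-0.4875,0.4392,-1.4247]
    - [-0.4875,0.4392,-1.4247]
  fingers: 1

```text
time_s: 1.15
position: [0.4564, -0.0924, 0.2682]
eef_rot: [0.57, 0.771, 0.235, 0.164]
contact_force: [-0.3, -0.3, -0.7]
finger_gap: 0.0874
gripper_force: 0.0
```

```bash
python3 -c "
from h import *
rel([.563,.060,.187],.36,.6,.005,.10)"
```

```text
t 1.15 TCP [ 0.4564 -0.0924  0.2682] goal [0.5075 0.0391 0.2737] shift [0.1104 0.0756 0.045 ] turn [-0.0194  0.0197 -0.0563] rows 3.0
```

Emit:
arm_command:
  translation:
    - [0.105,0.07,0.043]
    - [0.105,0.07,0.043]
    - [0.105,0.07,0.043]
    - [0.105,0.07,0.043]
  angular:
    - [-0.019,0.02,-0.05]
    - [-0.019,0.02,-0.05]
    - [-0.019,0.02,-0.05]
    - [-0.019,0.02,-0.05]

```text
time_s: 1.65
position: [0.5039, 0.0309, 0.2719]
eef_rot: [0.547, 0.783, 0.243, 0.166]
contact_force: [1.1, -0.5, 0.2]
finger_gap: 0.0869
gripper_force: 0.0
```

```bash
python3 - <<'E'
from h import *
s=env.state();im=env.grab_frame("wrist");cv2.imwrite("pics/w1.png",im[:,:,::-1])
rel([.563,.060,.187],.36,.6,.005,.10)
for P in ([.557,.077,.187],[.544,.1115,.187],[.570,.0423,.187],[.563,.06,.187]):print(proj("wrist",P,s).round(1))
E
```

```text
t 1.7 TCP [0.504  0.0296 0.2719] goal [0.5075 0.0391 0.2737] shift [0.0077 0.0064 0.0023] turn [-0.0024  0.0013 -0.0111] rows 1.0
[323.9 215.6]
[323.7 157. ]
[324.  270.2]
[323.5 242.8]
```

View pics/w1.png

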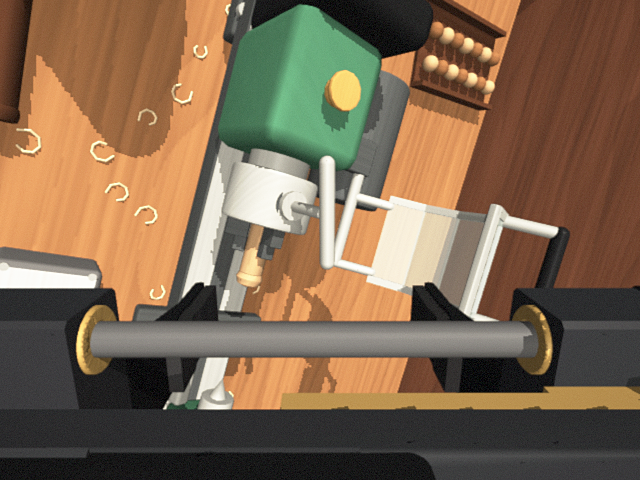

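Wrist view: the bar runs from (327,157) to (327,266), vertical in the image as predicted and about 3 px off. I've corrected for that. Nothing lies between the open fingers and the bar.

```bash
python3 -c "
from h import *
rel([.564,.0626,.188],.36,.6,.005,.04)
rel([.564,.0626,.188],.36,.6,.005,.0)"
```

```text
t 1.7 TCP [0.504  0.0296 0.2719] goal [0.5402 0.0536 0.2251] shift [0.0099 0.0086 0.0625] turn [-0.0024  0.0013 -0.0111] rows 2.0
t 1.7 TCP [0.504  0.0296 0.2719] goal [0.5614 0.0616 0.1921] shift [0.01   0.0087 0.1025] turn [-0.0024  0.0013 -0.0111] rows 2.0
```

Emit:
arm_command:
  translation:
    - [0.01,0.0087,0.03]
    - [0.01,0.0087,0.06]
    - [0.01,0.0087,0.08]
    - [0.01,0.0087,0.1025]
    - [0.01,0.0087,0.1025]
    - [0.01,0.0087,0.1025]
  angular:
    - [-0.002,0.001,-0.011]
    - [-0.002,0.001,-0.011]
    - [-0.002,0.001,-0.011]
    - [-0.002,0.001,-0.011]
    - [-0.002,0.001,-0.011]
    - [-0.002,0.001,-0.011]

```text
time_s: 2.45
position: [0.5612, 0.0606, 0.1924]
eef_rot: [0.545, 0.785, 0.243, 0.168]
contact_force: [-0.3, -0.4, 0.0]
finger_gap: 0.0869
gripper_force: 0.0
```

```bash
python3 - <<'E'
from h import *
s=env.state();im=env.grab_frame("wrist");cv2.imwrite("pics/w2.png",im[:,:,::-1])
rel([.564,.0626,.188],.36,.6,.005,.0)
E
```

```text
t 2.5 TCP [0.5612 0.0609 0.1927] goal [0.5614 0.0616 0.1921] shift [ 0.0006 -0.      0.0007] turn [ 0.0002  0.0011 -0.0018] rows 1.0
```

View pics/w2.png

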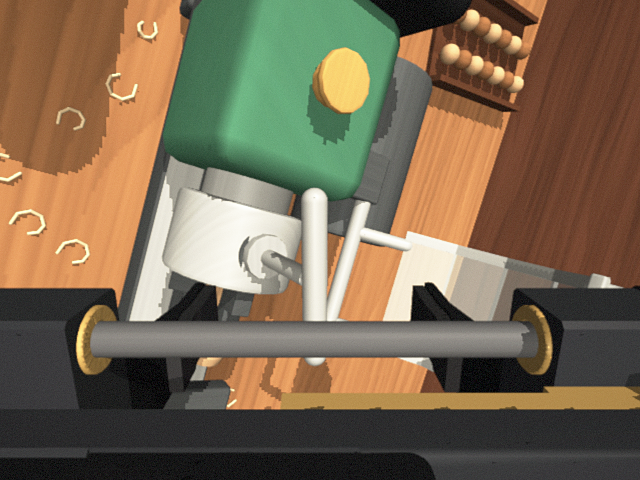

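The bar is centred between the jaws at column 315, with the stem off to the side at about row 280. Closing.

Emit:
arm_command:
  translation:
    - [0,0,0]
    - [0,0,0]
    - [0,0,0]
    - [0,0,0]
    - [0,0,0]
    - [0,0,0]
    - [0,0,0]
    - [0,0,0]
  angular:
    - [0,0,0]
    - [0,0,0]
    - [0,0,0]
    - [0,0,0]
    - [0,0,0]
    - [0,0,0]
    - [0,0,0]
    - [0,0,0]
  fingers: 0
  grip_force: 35

```text
time_s: 3.5
position: [0.5613, 0.0623, 0.1921]
eef_rot: [0.544, 0.786, 0.243, 0.168]
contact_force: [-0.1, 0.1, 0.8]
finger_gap: 0.0152
gripper_force: 0.0
```

```bash
python3 - <<'E'
from h import *
s=env.state();print(s["finger_gap"],s["gripper_force"],s["contact_force"],s["position"])
Rc=R.from_quat(s["eef_rot"]).as_matrix();print("up",(Rc.T@[0,0,1]).round(4), "toolx",Rc[:,0],"z",Rc[:,2])
E
```

```text
0.015214526142814046 0.0 [-0.07249725  0.14221272  0.77022135] [0.56130237 0.06230611 0.19212185]
up [ 5.000e-04  5.644e-01 -8.255e-01] toolx [-3.52215101e-01  9.35918923e-01  5.40356253e-04] z [ 0.52808933  0.19921287 -0.8254913 ]
```

Emit:
arm_command:
  translation:
    - [0,0,0]
    - [0,0,0]
    - [0,0,0]
  angular:
    - [0,0,0]
    - [0,0,0]
    - [0,0,0]

```text
time_s: 3.88
position: [0.5613, 0.0623, 0.1921]
eef_rot: [0.544, 0.786, 0.243, 0.168]
contact_force: [0.1, -0.7, -0.0]
finger_gap: 0.0087
gripper_force: 35.0
```

Emit:
arm_command:
  translation:
    - [0,0.002,-0.004]
    - [0,0.006,-0.008]
    - [0,0.011,-0.016]
    - [0,0.017,-0.025]
    - [0,0.023,-0.033]
    - [0,0.034,-0.05]
    - [0,0.045,-0.066]
    - [0,0.045,-0.066]
  angular:
    - [0,0,0]
    - [0,0,0]
    - [0,0,0]
    - [0,0,0]
    - [0,0,0]
    - [0,0,0]
    - [0,0,0]
    - [0,0,0]

```text
time_s: 4.88
position: [0.5617, 0.0621, 0.2736]
eef_rot: [0.543, 0.786, 0.243, 0.169]
contact_force: [1.0, -0.3, -1.4]
finger_gap: 0.0088
gripper_force: 35.0
```

```bash
python3 - <<'E'
from h import *
for n in("side","top"):
    im=env.grab_frame(n);cv2.imwrite(f"pics/{n}3.png",im[:,:,::-1])
s=cv2.imread("pics/side3.png");t=cv2.imread("pics/top3.png")
cv2.imwrite("pics/m3.png",np.hstack([cv2.resize(s[130:330,200:400],(400,400)),cv2.resize(t[270:345,410:485],(400,400),interpolation=cv2.INTER_CUBIC)]))
rel([.4287,-.3311,.25],-.43,.6,0,0)
E
```

```text
t 4.97 TCP [0.5607 0.0624 0.2716] goal [ 0.4287 -0.3311  0.25  ] shift [-0.3217 -0.2286 -0.1302] turn [-0.0012 -0.4466  0.6519] rows 7.0
```

View pics/m3.png

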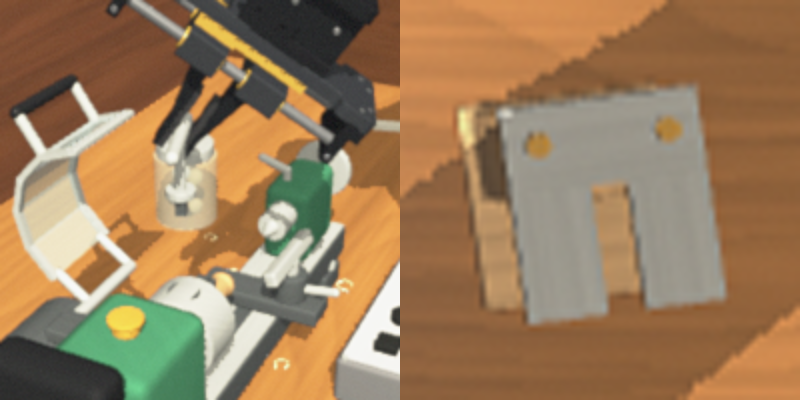

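The key is out of the chuck and hangs vertically in the grip. The notch's front edge is at about (449.4,328.9)–(455.9,327.6) and its inner end at about (446.2,304.9)–(453.1,304.5). I'll compute the hover pose from these.

```bash
python3 - <<'E'
from h import *
f=onz("top",452.65,328.2,.07);i=onz("top",449.65,304.7,.07);print(f,i,np.linalg.norm(f-i))
c=[onz("top",(x-400)/5.333+410-.4,y/5.333+270-.4,.07) for x,y in((500,107),(697,87),(725,298),(528,323))];print(np.round(c,4), np.mean(c,0))
d=(i-f)/np.linalg.norm(i-f);N=i-d*.0155;print("notch",N,"yaw",np.arctan2(d[1],d[0]))
psi=-.43;b=np.array([-np.sin(psi),np.cos(psi),0])
P=N-.0173*b;P[2]=.20;rel(P,psi,.6,.005,0)
E
```

```text
[ 0.39291528 -0.33606135  0.07      ] [ 0.44156068 -0.33017645  0.07      ] 0.04900007409965096
[[ 0.4724 -0.2854  0.07  ]
 [ 0.4813 -0.3637  0.07  ]
 [ 0.399  -0.3738  0.07  ]
 [ 0.3884 -0.296   0.07  ]] [ 0.4352473  -0.32972458  0.07      ]
notch [ 0.42617287 -0.33203799  0.07      ] yaw 0.12039041653804891
t 4.97 TCP [0.5607 0.0624 0.2716] goal [ 0.4164 -0.3466  0.2041] shift [-0.3319 -0.2684 -0.1019] turn [-0.0012 -0.4466  0.6519] rows 8.0
```

Emit:
arm_command:
  translation:
    - [-0.04,-0.03,-0.012]
    - [-0.08,-0.065,-0.025]
    - [-0.12,-0.1,-0.04]
    - [-0.165,-0.135,-0.052]
    - [-0.21,-0.17,-0.065]
    - [-0.25,-0.2,-0.077]
    - [-0.29,-0.235,-0.09]
    - [-0.332,-0.268,-0.102]
  angular:
    - [0,-0.056,0.081]
    - [0,-0.112,0.163]
    - [0,-0.167,0.245]
    - [0,-0.223,0.326]
    - [0,-0.279,0.407]
    - [0,-0.335,0.489]
    - [-0.001,-0.39,0.57]
    - [-0.001,-0.4466,0.652]

```text
time_s: 5.98
position: [0.4157, -0.3477, 0.2032]
eef_rot: [0.806, 0.514, 0.159, 0.248]
contact_force: [0.6, 0.4, -1.1]
finger_gap: 0.0091
gripper_force: 35.0
```

Emit:
arm_command:
  translation:
    - [0,0,0]
    - [0,0,0]
    - [0,0,0]
    - [0,0,0]
  angular:
    - [0,0,0]
    - [0,0,0]
    - [0,0,0]
    - [0,0,0]

```text
time_s: 6.48
position: [0.4175, -0.3454, 0.2048]
eef_rot: [0.804, 0.516, 0.16, 0.249]
contact_force: [-1.2, 0.7, -0.7]
finger_gap: 0.0087
gripper_force: 35.0
```

```bash
python3 - <<'E'
from h import *
s=env.state();
fr={n:env.grab_frame(n)[:,:,::-1].copy() for n in("wrist","side","top")}
for n in fr: cv2.imwrite(f"pics/{n}4.png",fr[n])
N=np.array([.4275,-.3315,.07]);print(s["position"],s["eef_rot"],s["finger_gap"])
for n in fr: print(n,proj(n,N,s).round(1),[proj(n,N+[0,0,h],s).round(1) for h in(.130,.085)])
w=fr["wrist"];sd=fr["side"];t=fr["top"]
cv2.imwrite("pics/m4.png",np.hstack([cv2.resize(w[100:400,160:460],(400,400)),cv2.resize(sd[140:270,370:500],(400,400),interpolation=cv2.INTER_CUBIC)]))
E
```

```text
[ 0.41749228 -0.34541837  0.20480707] [0.80374037 0.51634466 0.15996849 0.24859544] 0.008734650193171769
wrist [203.4 225.4] [array([314.1, 282.2]), array([262.2, 255.6])]
side [437.1 223.7] [array([446. , 166.9]), array([442.8, 187.5])]
top [450.3 311.5] [array([468.9, 315.1]), array([461.9, 313.7])]
```

View pics/m4.png

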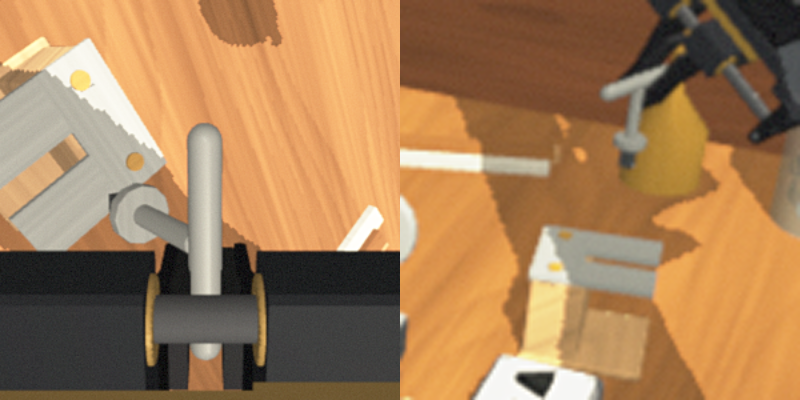

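```bash
python3 - <<'E'
from h import *
np.set_printoptions(precision=4,suppress=True)
s=env.state();W=lambda x,y:(x/1.3333+160-.2,y/1.3333+100-.2);S=lambda x,y:((x-400)/3.077+370-.35,y/3.077+140-.35)
w=W(138,214);d=S(630,142)
print("shoulder tri",tri(ray("wrist",*w,s),ray("side",*d)), "w@.158",onz("wrist",*w,.158,s),"side@.158",onz("side",*d,.158))
for p in((68,135),(88,156),(0,188),(8,220),(165,160)):print(onz("wrist",*W(*p),.07,s))
print("side notch",[onz("side",*S(*p),.07) for p in((583,258),(587,263),(660,265),(658,273))])
cv2.imwrite("pics/m5.png",cv2.resize(cv2.imread("pics/wrist4.png")[140:320,100:300],(800,720),interpolation=cv2.INTER_CUBIC)[:600])
E
```

```text
shoulder tri (array([ 0.4253, -0.3327,  0.1588]), [np.float64(0.00039456670062901255), np.float64(0.0003945667006290494)]) w@.158 [ 0.426  -0.3332  0.158 ] side@.158 [ 0.4253 -0.3345  0.158 ]
[ 0.4398 -0.3206  0.07  ]
[ 0.4438 -0.3353  0.07  ]
[ 0.399  -0.3263  0.07  ]
[ 0.3941 -0.3419  0.07  ]
[ 0.4819 -0.3608  0.07  ]
side notch [array([ 0.4433, -0.3246,  0.07  ]), array([ 0.4388, -0.3185,  0.07  ]), array([ 0.3926, -0.339 ,  0.07  ]), array([ 0.3912, -0.3265,  0.07  ])]
```

View pics/m5.png

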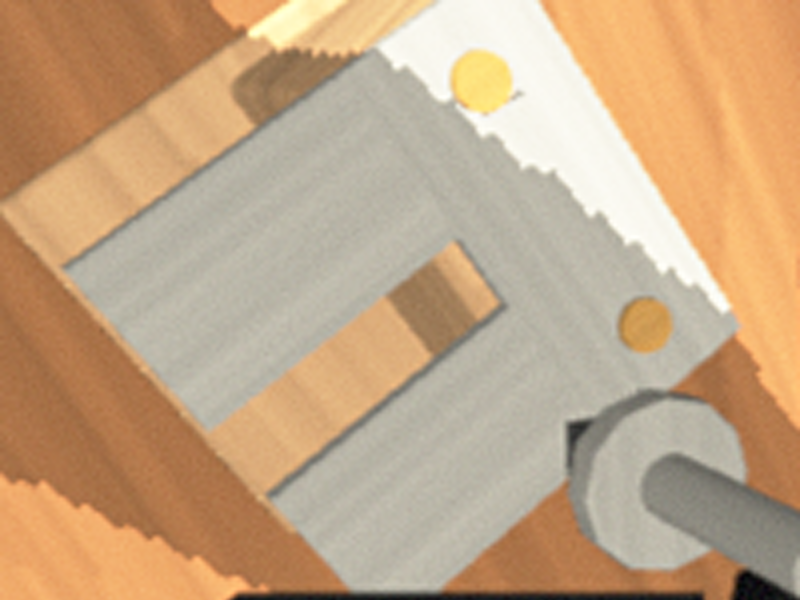

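Enlarged wrist view: notch corners are at (457,242), (505,305), (210,430) and (268,497), and the shoulder's top face is centred near (662,480).

```bash
python3 - <<'E'
from h import *
np.set_printoptions(precision=4,suppress=True)
s=env.state();W=lambda x,y:(x/4+100-.4,y/4+140-.4)
a,b,c,d=[onz("wrist",*W(*p),.07,s) for p in((457,242),(505,305),(210,430),(268,497))]
i=(a+b)/2;f=(c+d)/2;u=(i-f)/np.linalg.norm(i-f);print(a,b,c,d,np.linalg.norm(a-b),np.linalg.norm(c-d),np.linalg.norm(i-f))
N=f+u*.0345;print("N wrist",N,i-u*.0155,"yaw",np.arctan2(u[1],u[0]))
k=onz("wrist",*W(662,480),.161,s);print("key axis",k)
Rc=R.from_quat(s["eef_rot"]).as_matrix()
e=s["position"]+Rc@[.0173,0,.005];print("axis by grip",e, "delta needed",N-k,N-e)
for dz in(0,-.05,-.085): print((Rc.T@[N[0]-k[0],N[1]-k[1],dz]).round(4))
E
```

```text
[ 0.4419 -0.3211  0.07  ] [ 0.4441 -0.3347  0.07  ] [ 0.3931 -0.3272  0.07  ] [ 0.3949 -0.3416  0.07  ] 0.01380945695157973 0.014497189151393117 0.04941820744925262
N wrist [ 0.4282 -0.3299  0.07  ] [ 0.4276 -0.3299  0.07  ] yaw 0.1323261225960955
key axis [ 0.426  -0.3318  0.161 ]
axis by grip [ 0.4272 -0.3315  0.2009] delta needed [ 0.0022  0.002  -0.091 ] [ 0.001   0.0016 -0.1309]
[0.0027 0.0009 0.0006]
[ 0.0027 -0.0273  0.0419]
[ 0.0027 -0.0471  0.0708]
```

Emit:
arm_command:
  translation:
    - [0.002,-0.0085,0.0125]
    - [0.002,-0.0195,0.029]
    - [0.002,-0.0282,0.0413]
    - [0.002,-0.0338,0.0495]
    - [0.002,-0.0367,0.0537]
    - [0.002,-0.0395,0.0578]
    - [0.002,-0.0423,0.062]
    - [0.002,-0.0434,0.0636]
  angular:
    - [0,0,0]
    - [0,0,0]
    - [0,0,0]
    - [0,0,0]
    - [0,0,0]
    - [0,0,0]
    - [0,0,0]
    - [0,0,0]

```text
time_s: 7.62
position: [0.4182, -0.3449, 0.1276]
eef_rot: [0.804, 0.516, 0.16, 0.249]
contact_force: [-0.6, -0.4, -2.2]
finger_gap: 0.0088
gripper_force: 35.0
```

Emit:
arm_command:
  translation:
    - [0,-0.0011,0.0017]
    - [0,-0.0023,0.0033]
    - [0,-0.0034,0.005]
    - [0,-0.0045,0.0066]
  angular:
    - [0,0,0]
    - [0,0,0]
    - [0,0,0]
    - [0,0,0]

```text
time_s: 8.12
position: [0.4182, -0.3449, 0.1197]
eef_rot: [0.804, 0.516, 0.16, 0.249]
contact_force: [-0.5, 0.5, -0.6]
finger_gap: 0.009
gripper_force: 35.0
```

```bash
python3 - <<'E'
from h import *
s=env.state();print(s["position"],s["contact_force"],s["moment"],s["position"]+R.from_quat(s["eef_rot"]).as_matrix()@[.0173,0,.005])
for n in("wrist","side"):cv2.imwrite(f"pics/{n}6.png",env.grab_frame(n)[:,:,::-1])
w=cv2.imread("pics/wrist6.png");sd=cv2.imread("pics/side6.png")
cv2.imwrite("pics/m6.png",np.hstack([cv2.resize(w[140:340,160:360],(400,400)),cv2.resize(sd[170:270,390:490],(400,400),interpolation=cv2.INTER_CUBIC)]))
E
```

```text
[ 0.41817119 -0.34491937  0.11974331] [-0.52218753  0.52329249 -0.60895371] [0.15695265 0.42376206 0.02539131] [ 0.42795741 -0.33037585  0.1156195 ]
```

View pics/m6.png

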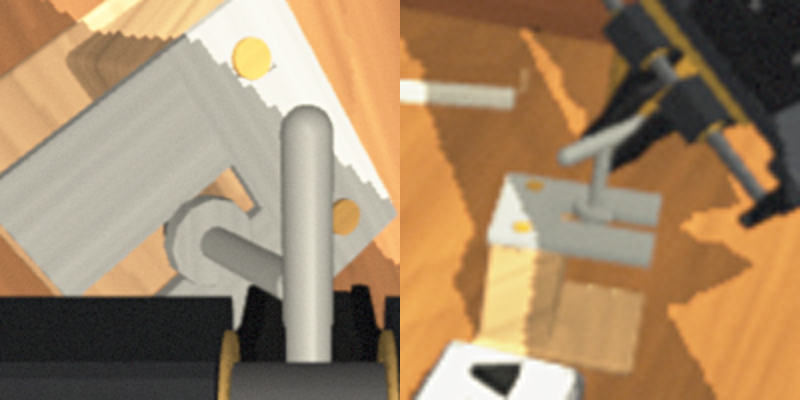

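The shoulder sits over the notch with the tip inside, almost seated. I'll lower it slightly more and release.

Emit:
arm_command:
  translation:
    - [0,-0.0005,0.0006]
    - [0,-0.0008,0.0012]
    - [0,-0.0008,0.0012]
    - [0,-0.0008,0.0012]
  angular:
    - [0,0,0]
    - [0,0,0]
    - [0,0,0]
    - [0,0,0]

```text
time_s: 8.72
position: [0.4185, -0.3453, 0.119]
eef_rot: [0.804, 0.515, 0.16, 0.25]
contact_force: [-2.0, 0.2, 5.7]
finger_gap: 0.0088
gripper_force: 35.0
```

Emit:
arm_command:
  translation:
    - [0,0,0]
    - [0,0,0]
    - [0,0,0]
    - [0,0,0]
    - [0,0,0]
    - [0,0,0]
  angular:
    - [0,0,0]
    - [0,0,0]
    - [0,0,0]
    - [0,0,0]
    - [0,0,0]
    - [0,0,0]
  fingers: 0.35

```text
time_s: 9.48
position: [0.4182, -0.3449, 0.1183]
eef_rot: [0.804, 0.516, 0.16, 0.249]
contact_force: [-0.2, 0.3, 0.6]
finger_gap: 0.0302
gripper_force: 0.0
```

Emit:
arm_command:
  translation:
    - [0,0,-0.03]
    - [0,0,-0.06]
    - [0,0,-0.1]
    - [0,0,-0.1]
  angular:
    - [0,0,0]
    - [0,0,0]
    - [0,0,0]
    - [0,0,0]

```text
time_s: 9.98
position: [0.3663, -0.3212, 0.2027]
eef_rot: [0.804, 0.516, 0.159, 0.251]
contact_force: [-0.1, 0.2, -0.4]
finger_gap: 0.0304
gripper_force: 0.0
```

```bash
python3 - <<'E'
from h import *
im=env.grab_frame("side")[:,:,::-1].copy();cv2.imwrite("pics/side7.png",im)
a=cv2.imread("pics/side6.png");
print(np.abs(im[170:270,390:490].astype(int)-a[170:270,390:490]).mean(2)[:,:].max(1)[40:70:3])
rel([.6725,.0714,.2765],.02,0,.010,.07)
E
```

```text
[ 84.33333333  96.66666667 116.66666667 130.         134.33333333
  70.33333333  72.          72.33333333  57.66666667  59.66666667]
t 10.03 TCP [ 0.3667 -0.3217  0.2019] goal [0.6725 0.0714 0.3565] shift [ 0.4847  0.1816 -0.0638] turn [ 0.5919  0.1376 -0.4368] rows 9.0
```

Emit:
arm_command:
  translation:
    - [0.485,0.182,-0.064]
    - [0.485,0.182,-0.064]
    - [0.485,0.182,-0.064]
    - [0.485,0.182,-0.064]
    - [0.485,0.182,-0.064]
    - [0.485,0.182,-0.064]
    - [0.485,0.182,-0.064]
    - [0.485,0.182,-0.064]
  angular:
    - [0.592,0.138,-0.437]
    - [0.592,0.138,-0.437]
    - [0.592,0.138,-0.437]
    - [0.592,0.138,-0.437]
    - [0.592,0.138,-0.437]
    - [0.592,0.138,-0.437]
    - [0.592,0.138,-0.437]
    - [0.592,0.138,-0.437]
  fingers: 0.32

```text
time_s: 11.02
position: [0.5994, -0.0235, 0.3128]
eef_rot: [0.698, 0.716, 0.001, -0.003]
contact_force: [0.7, -0.3, -0.7]
finger_gap: 0.0277
gripper_force: 0.0
```

```bash
python3 - <<'E'
from h import *
rel([.6725,.0714,.2765],.02,0,.010,.07)
E
```

```text
t 11.03 TCP [ 0.5994 -0.0235  0.3128] goal [0.6725 0.0714 0.3565] shift [ 0.0934  0.0753 -0.0434] turn [-0.0033 -0.0065  0.0046] rows 3.0
```

Emit:
arm_command:
  translation:
    - [0.085,0.069,-0.042]
    - [0.085,0.069,-0.042]
    - [0.085,0.069,-0.042]
    - [0.085,0.069,-0.042]
    - [0.085,0.069,-0.042]
  angular:
    - [0,0,0]
    - [0,0,0]
    - [0,0,0]
    - [0,0,0]
    - [0,0,0]

```text
time_s: 11.65
position: [0.6636, 0.0585, 0.3548]
eef_rot: [0.7, 0.714, -0.0, -0.003]
contact_force: [-0.4, -0.5, -0.0]
finger_gap: 0.0276
gripper_force: 0.0
```

```bash
python3 - <<'E'
from h import *
s=env.state();w=env.grab_frame("wrist")[:,:,::-1].copy();sd=env.grab_frame("side")[:,:,::-1].copy()
cv2.imwrite("pics/wrist8.png",w)
rel([.6725,.0714,.2765],.02,0,.010,.0)
for P in([.6719,.1086,.2774],[.6733,.0342,.2755]):print(proj("wrist",P,s))
cv2.imwrite("pics/m8.png",np.hstack([w[:,:],cv2.resize(sd[170:250,405:485],(160,160),interpolation=cv2.INTER_CUBIC).repeat(1,0) if 0 else np.vstack([cv2.resize(sd[185:245,415:475],(160,160),interpolation=cv2.INTER_CUBIC),np.zeros((320,160,3),np.uint8)])]))
E
```

```text
t 11.75 TCP [0.6638 0.0582 0.3557] goal [0.6725 0.0714 0.2865] shift [0.0128 0.0091 0.0692] turn [-0.003  -0.0035 -0.0004] rows 2.0
[331.6980641  181.02074014]
[329.98088397 304.30887216]
```

View pics/m8.png

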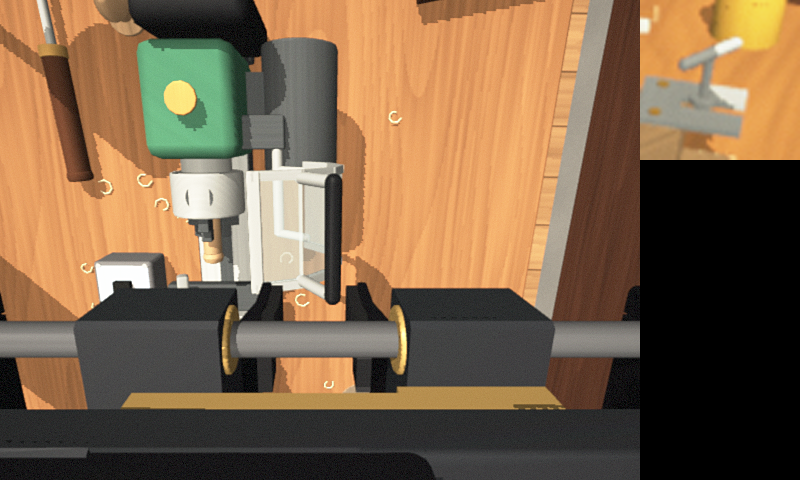

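The key stands upright in the notch. The handle bar runs from (334,175) to (332,303), 1–2 mm from my estimate, so I've corrected. That was the last picture; everything from here is numeric.

Emit:
arm_command:
  translation:
    - [0.015,0.0104,0.0]
    - [0.015,0.0104,0.015]
    - [0.015,0.0104,0.035]
    - [0.015,0.0104,0.055]
    - [0.015,0.0104,0.069]
    - [0.015,0.0104,0.069]
  angular:
    - [0,0,0]
    - [0,0,0]
    - [0,0,0]
    - [0,0,0]
    - [0,0,0]
    - [0,0,0]

```text
time_s: 12.5
position: [0.6736, 0.0748, 0.2855]
eef_rot: [0.7, 0.715, -0.001, -0.003]
contact_force: [1.1, 0.5, 0.6]
finger_gap: 0.0281
gripper_force: 0.0
```

Emit:
arm_command:
  translation:
    - [0,0,0]
    - [0,0,0]
    - [0,0,0]
    - [0,0,0]
    - [0,0,0]
  angular:
    - [0,0,0]
    - [0,0,0]
    - [0,0,0]
    - [0,0,0]
    - [0,0,0]
  fingers: 0
  grip_force: 12

```text
time_s: 13.12
position: [0.675, 0.0747, 0.2883]
eef_rot: [0.7, 0.715, 0.001, -0.001]
contact_force: [0.1, -0.1, 2.1]
finger_gap: 0.0095
gripper_force: 12.0
```

```bash
cat > arc.py <<'E'
from h import *
def bar(q,h=(.6277,.125)):return np.array([h[0]-.159*np.cos(q+.194),0,h[1]+.159*np.sin(q+.194)])
def pose(q,yaw,psi0,q0=1.679):
    th=.5*(q0-q)/q0; b=bar(q);c=np.cos(yaw);s=np.sin(yaw);b=np.array([c*b[0],s*b[0],b[2]])
    G=goal(psi0,th);return b-G[:,2]*.0115,G
def rows(qs,yaw,psi0):
    p0,G0=pose(qs[0],yaw,psi0)
    T=[];A=[]
    for q in qs[1:]:
        p,G=pose(q,yaw,psi0);T.append((G0.T@(p-p0)).round(4).tolist());A.append(R.from_matrix(G0.T@G).as_rotvec().round(3).tolist())
    print(T,"\n",A)
E
python3 - <<'E'
from arc import *
s=env.state();Rc=R.from_quat(s["eef_rot"]).as_matrix();psi=np.arctan2(-Rc[0,0],Rc[1,0]);print(s["contact_force"],"psi",psi,s["finger_gap"])
yaw=psi-.0156*1  # image right = tool +y, rows down = -x
print("far end: bar top col larger => direction tool (x,+.0156y)")
t0=cv2.imread("pics/top0.png")
qs=np.linspace(1.679,0,25)
rows(qs[:9],.02,psi);rows(qs[8:17],.02,psi)
E
```

```text
[ 0.14057231 -0.11012015  2.13423209] psi 0.021049635177631153 0.009531570203320383
far end: bar top col larger => direction tool (x,+.0156y)
[[0.0, -0.011, -0.0029], [0.0, -0.0221, -0.0051], [0.0, -0.0334, -0.0065], [0.0, -0.0447, -0.0071], [0.0001, -0.0561, -0.007], [0.0001, -0.0674, -0.006], [0.0001, -0.0786, -0.0043], [0.0001, -0.0897, -0.0018]] 
 [[-0.021, 0.0, 0.0], [-0.042, 0.0, 0.0], [-0.063, 0.0, 0.0], [-0.083, 0.0, 0.0], [-0.104, 0.0, 0.0], [-0.125, -0.0, 0.0], [-0.146, 0.0, 0.0], [-0.167, 0.0, -0.0]]
[[0.0, -0.0113, 0.0014], [0.0, -0.0224, 0.0036], [0.0, -0.0334, 0.0065], [0.0, -0.0441, 0.0102], [0.0001, -0.0546, 0.0146], [0.0001, -0.0647, 0.0197], [0.0001, -0.0745, 0.0255], [0.0001, -0.0838, 0.032]] 
 [[-0.021, -0.0, 0.0], [-0.042, -0.0, 0.0], [-0.063, 0.0, 0.0], [-0.083, -0.0, 0.0], [-0.104, 0.0, 0.0], [-0.125, 0.0, 0.0], [-0.146, -0.0, 0.0], [-0.167, -0.0, 0.0]]
```

Emit:
arm_command:
  translation:
    - [0,-0.011,-0.003]
    - [0,-0.022,-0.005]
    - [0,-0.0335,-0.0065]
    - [0,-0.0445,-0.007]
    - [0,-0.056,-0.007]
    - [0,-0.0675,-0.006]
    - [0,-0.0785,-0.0045]
    - [0,-0.09,-0.002]
  angular:
    - [-0.021,0,0]
    - [-0.042,0,0]
    - [-0.063,0,0]
    - [-0.083,0,0]
    - [-0.104,0,0]
    - [-0.125,0,0]
    - [-0.146,0,0]
    - [-0.167,0,0]

```text
time_s: 14.12
position: [0.5855, 0.0728, 0.2905]
eef_rot: [0.697, 0.712, 0.062, 0.059]
contact_force: [1.3, -1.1, 1.3]
finger_gap: 0.0094
gripper_force: 12.0
```

```bash
python3 - <<'E'
from arc import *
s=env.state();Rc=R.from_quat(s["eef_rot"]).as_matrix();g=s["position"]+Rc[:,2]*.0115
print(s["contact_force"],s["moment"],s["finger_gap"],g,"q",np.arctan2(g[2]-.125,.6277-g[0])-.194,"r",np.hypot(g[2]-.125,.6277-g[0]))
print(pose(1.679*16/24,.02,.021)[0],s["position"])
E
```

```text
[ 1.27515142 -1.07077246  1.29119373] [ 0.05931322 -0.30390231  0.01688301] 0.009424754699611862 [0.58749415 0.07288435 0.27915718] q 1.1216689941442417 r 0.15931398357387486
[0.58518933 0.01170344 0.29009986] [0.58554486 0.0728107  0.29049053]
```

Tracking well. On to the next stretch.

Emit:
arm_command:
  translation:
    - [0,-0.0113,0.0014]
    - [0,-0.0224,0.0036]
    - [0,-0.0334,0.0065]
    - [0,-0.0441,0.0102]
    - [0,-0.0546,0.0146]
    - [0,-0.0647,0.0197]
    - [0,-0.0745,0.0255]
    - [0,-0.0838,0.032]
  angular:
    - [-0.021,0,0]
    - [-0.042,0,0]
    - [-0.063,0,0]
    - [-0.083,0,0]
    - [-0.104,0,0]
    - [-0.125,0,0]
    - [-0.146,0,0]
    - [-0.167,0,0]

```text
time_s: 15.12
position: [0.5077, 0.0713, 0.2447]
eef_rot: [0.69, 0.704, 0.12, 0.116]
contact_force: [0.5, 0.2, -0.4]
finger_gap: 0.0092
gripper_force: 12.0
```

```bash
python3 - <<'E'
from arc import *
s=env.state();Rc=R.from_quat(s["eef_rot"]).as_matrix();g=s["position"]+Rc[:,2]*.0115
print(s["contact_force"],s["moment"],s["finger_gap"],g,"q",np.arctan2(g[2]-.125,.6277-g[0])-.194,"r",np.hypot(g[2]-.125,.6277-g[0]))
print(pose(1.679*8/24,.02,.021)[0],s["position"])
rows(np.linspace(1.679/3,.0,9),.02,.021)
E
```

```text
[ 0.51866278  0.20005307 -0.40981515] [ 0.07925736 -0.1824691   0.07120356] 0.009191547916291598 [0.51151851 0.07136592 0.23380354] q 0.5586168215329317 r 0.15917396151814756
[0.50789539 0.0101555  0.24467341] [0.50772864 0.07125738 0.24466057]
[[0.0, -0.0099, 0.0055], [0.0, -0.0194, 0.0117], [0.0, -0.0284, 0.0185], [0.0, -0.037, 0.0259], [0.0, -0.045, 0.0339], [0.0, -0.0524, 0.0424], [0.0, -0.0592, 0.0515], [0.0, -0.0654, 0.0609]] 
 [[-0.021, 0.0, -0.0], [-0.042, 0.0, -0.0], [-0.062, 0.0, -0.0], [-0.083, -0.0, 0.0], [-0.104, -0.0, 0.0], [-0.125, -0.0, 0.0], [-0.146, -0.0, 0.0], [-0.167, 0.0, 0.0]]
```

Emit:
arm_command:
  translation:
    - [0,-0.0099,0.0055]
    - [0,-0.0194,0.0117]
    - [0,-0.0284,0.0185]
    - [0,-0.037,0.0259]
    - [0,-0.045,0.0339]
    - [0,-0.0524,0.0424]
    - [0,-0.0592,0.0515]
    - [0,-0.0654,0.0609]
  angular:
    - [-0.021,0,0]
    - [-0.042,0,0]
    - [-0.062,0,0]
    - [-0.083,0,0]
    - [-0.104,0,0]
    - [-0.125,0,0]
    - [-0.146,0,0]
    - [-0.167,0,0]

```text
time_s: 16.12
position: [0.4684, 0.0715, 0.1747]
eef_rot: [0.679, 0.693, 0.175, 0.166]
contact_force: [-8.2, -14.2, 1.8]
finger_gap: 0.0094
gripper_force: 12.0
```

```bash
cat > q.py <<'E'
from arc import *
s=env.state();Rc=R.from_quat(s["eef_rot"]).as_matrix();g=s["position"]+Rc[:,2]*.0115
print(s["contact_force"],s["moment"],s["finger_gap"],g,"q",np.arctan2(g[2]-.125,.6277-g[0])-.194,"r",np.hypot(g[2]-.125,.6277-g[0]))
print("tan dir(tool)",Rc.T@[np.sin(.194),0,-np.cos(.194)])
E
python3 q.py
```

```text
[ -8.17324152 -14.20052957   1.77635499] [-2.36225916  1.27248769 -1.17318861] 0.009419002644632466 [0.47380072 0.07165816 0.16450326] q 0.057258155703952485 r 0.15888831403333362
tan dir(tool) [-0.01170717 -0.29029129  0.95686671]
```

```bash
python3 - <<'E'
from arc import *
s=env.state();print(s["joints"].round(3),s["joint_velocities"].round(3),s["joint_torque"].round(2),s["time_s"])
Rc=R.from_quat(s["eef_rot"]).as_matrix();G=pose(0,.02,.021)[1];print("rot err(world)",R.from_matrix(G@Rc.T).as_rotvec(),Rc)
E
```

```text
[-0.135  0.383  2.218  0.948  0.099 -1.082] [-0.018  0.082  0.101  2.166 -0.132 -2.176] [  6.94 -26.67 -11.2   -0.81   2.49   1.53] 16.125
rot err(world) [-0.00713228 -0.01164721 -0.00217047] [[-0.02312538  0.88287575  0.46903691]
 [ 0.99970528  0.01695487  0.01737501]
 [ 0.00738752  0.46930047 -0.88300764]]
```

Emit:
arm_command:
  translation:
    - [0,0,0]
  angular:
    - [0,0,0]

```text
time_s: 16.25
position: [0.4683, 0.0714, 0.1745]
eef_rot: [0.679, 0.693, 0.175, 0.166]
contact_force: [-6.9, -13.2, 0.1]
finger_gap: 0.0097
gripper_force: 12.0
```

```bash
python3 q.py
```

```text
[ -6.92283806 -13.17723067   0.0591201 ] [-2.05999434  1.13124724 -0.99394349] 0.009652444835556623 [0.47371484 0.0716003  0.16436708] q 0.05629392961076157 r 0.15893771578612284
tan dir(tool) [-0.01249845 -0.28949625  0.95709755]
```

The wrist is near a singularity (j5 ≈ 0.1) because of the tilt, and that is what causes the side force. The hinge holds the guard, so I'll let go, back off and straighten the tool. The last bit I'll push from above with closed fingers.

Emit:
arm_command:
  translation:
    - [0,0,0]
    - [0,0,0]
    - [0,0,0]
    - [0,0,0]
  angular:
    - [0,0,0]
    - [0,0,0]
    - [0,0,0]
    - [0,0,0]
  fingers: 0.3

```text
time_s: 16.75
position: [0.4695, 0.0748, 0.1753]
eef_rot: [0.678, 0.695, 0.178, 0.163]
contact_force: [0.3, -0.3, 0.2]
finger_gap: 0.0256
gripper_force: 0.0
```

Emit:
arm_command:
  translation:
    - [0,0,-0.01]
    - [0,0,-0.02]
    - [0,0,-0.03]
    - [0,0,-0.045]
    - [0,0,-0.06]
    - [0,0,-0.06]
    - [0,0,-0.06]
    - [0,0,-0.06]
  angular:
    - [0.03,0,0]
    - [0.08,0,0]
    - [0.14,0,0]
    - [0.22,0,0]
    - [0.32,0,0]
    - [0.42,0,0]
    - [0.48,0,0]
    - [0.48,0,0]

```text
time_s: 17.75
position: [0.4422, 0.0731, 0.2282]
eef_rot: [0.697, 0.717, 0.008, -0.002]
contact_force: [0.7, 0.1, 0.4]
finger_gap: 0.0259
gripper_force: 0.0
```

```bash
python3 - <<'E'
from arc import *
s=env.state();print(s["joints"].round(3),s["contact_force"],s["finger_gap"])
rel([.472,.073,.161],.021,0,.022,.03)
E
```

```text
[-0.097  0.312  1.885  0.019  0.937 -0.136] [0.71868523 0.06593157 0.44281179] 0.025871677952504547
t 17.75 TCP [0.4422 0.0731 0.2282] goal [0.472 0.073 0.213] shift [-0.0012  0.0296  0.0155] turn [ 0.009  -0.0146  0.0073] rows 1.0
```

Emit:
arm_command:
  translation:
    - [0,0.028,0]
    - [0,0.028,0.005]
    - [0,0.028,0.01]
    - [0,0.028,0.014]
    - [0,0.028,0.014]
  angular:
    - [0.009,-0.014,0.007]
    - [0.009,-0.014,0.007]
    - [0.009,-0.014,0.007]
    - [0.009,-0.014,0.007]
    - [0.009,-0.014,0.007]
  fingers: 0
  grip_force: 10

```text
time_s: 18.38
position: [0.4682, 0.0741, 0.2139]
eef_rot: [0.7, 0.714, -0.001, -0.001]
contact_force: [-0.1, 1.0, -0.0]
finger_gap: 0.0006
gripper_force: 0.0
```

```bash
python3 - <<'E'
from arc import *
s=env.state();print(s["joints"].round(3),s["contact_force"],s["finger_gap"])
rel([.471,.073,.161],.021,0,.022,.0)
E
```

```text
[-8.000e-02  3.730e-01  1.834e+00  1.000e-03  9.380e-01 -1.010e-01] [-0.14622871  1.00990653 -0.02236132] 0.0006070552656941366
t 18.38 TCP [0.4682 0.0741 0.2139] goal [0.471 0.073 0.183] shift [-0.0011  0.0029  0.0309] turn [-0.0031 -0.001  -0.0001] rows 1.0
```

Emit:
arm_command:
  translation:
    - [0,0.002,0.01]
    - [0,0.002,0.018]
    - [0,0.002,0.021]
    - [0,0.002,0.023]
    - [0,0.002,0.025]
    - [0,0.002,0.027]
    - [0,0.002,0.029]
    - [0,0.002,0.029]
  angular:
    - [0,0,0]
    - [0,0,0]
    - [0,0,0]
    - [0,0,0]
    - [0,0,0]
    - [0,0,0]
    - [0,0,0]
    - [0,0,0]

```text
time_s: 19.38
position: [0.4712, 0.0741, 0.1853]
eef_rot: [0.7, 0.714, -0.0, -0.001]
contact_force: [0.7, 0.3, -0.6]
finger_gap: 0.0004
gripper_force: 0.0
```

Emit:
arm_command:
  translation:
    - [0,0,0.001]
    - [0,0,0.002]
    - [0,0,0.002]
  angular:
    - [0,0,0]
    - [0,0,0]
    - [0,0,0]

```text
time_s: 19.75
position: [0.4712, 0.0741, 0.1833]
eef_rot: [0.7, 0.714, -0.0, -0.001]
contact_force: [-0.9, -0.3, 0.5]
finger_gap: 0.0004
gripper_force: 0.0
```

Emit:
arm_command:
  translation:
    - [0,0,0.0005]
    - [0,0,0.001]
    - [0,0,0.0015]
    - [0,0,0.002]
  angular:
    - [0,0,0]
    - [0,0,0]
    - [0,0,0]
    - [0,0,0]

```text
time_s: 20.25
position: [0.4713, 0.0741, 0.1825]
eef_rot: [0.7, 0.715, -0.0, -0.0]
contact_force: [-3.6, -0.1, 12.3]
finger_gap: 0.0001
gripper_force: 6.3
```

Emit:
arm_command:
  translation:
    - [0,0,0.0005]
    - [0,0,0.001]
    - [0,0,0.0015]
  angular:
    - [0,0,0]
    - [0,0,0]
    - [0,0,0]

```text
time_s: 20.62
position: [0.4714, 0.0741, 0.1822]
eef_rot: [0.7, 0.715, 0.0, -0.0]
contact_force: [-5.1, -0.3, 22.5]
finger_gap: 0.0003
gripper_force: 11.4
```

Hard stop felt: 22 N for only 0.3 mm more travel, with the bar at its q=0 height. Backing off, checking the handle, then going on to the start key.

Emit:
arm_command:
  translation:
    - [0,0,-0.01]
    - [0,0,-0.03]
    - [0,-0.01,-0.06]
    - [0,-0.03,-0.08]
    - [0,-0.03,-0.08]
  angular:
    - [0,0,0]
    - [0,0,0]
    - [0,0,0]
    - [0,0,0]
    - [0,0,0]

```text
time_s: 21.25
position: [0.4411, 0.0735, 0.261]
eef_rot: [0.7, 0.714, 0.001, 0.0]
contact_force: [0.3, 0.1, -0.9]
finger_gap: 0.0005
gripper_force: 0.0
```

```bash
python3 - <<'E'
from arc import *
s=env.state();w=env.grab_frame("wrist")[:,:,::-1];cv2.imwrite("pics/wrist9.png",w);sd=env.grab_frame("side")[:,:,::-1];cv2.imwrite("pics/side9.png",sd)
for q in(0,.06):
    b=bar(q)
    for n in("side","wrist"): print(q,n,[proj(n,b+[0,y,0],s).round(1).tolist() for y in(.036,.073,.110)])
g=cv2.cvtColor(np.ascontiguousarray(w),cv2.COLOR_BGR2GRAY)
g2=cv2.cvtColor(np.ascontiguousarray(sd),cv2.COLOR_BGR2GRAY)
u,v=proj("wrist",bar(0)+[0,.073,0],s).astype(int)
for dv in(-20,20) :
  print([ (c,int(g[v+dv,c])) for c in range(u-16,u+17,2)])
us,vs=proj("side",bar(0)+[0,.073,0],s).astype(int);print([(r,int(g2[r,us])) for r in range(vs-9,vs+10)])
rel([.432,-.094,.055],-np.pi/2,0,.022,.03)
E
```

```text
0 side [[354.9, 268.9], [345.0, 281.5], [334.1, 295.3]]
0 wrist [[357.7, 306.9], [360.6, 254.9], [363.6, 198.7]]
0.06 side [[353.9, 263.3], [343.8, 275.8], [332.9, 289.4]]
0.06 wrist [[362.5, 312.8], [365.6, 259.1], [369.0, 201.0]]
[(344, 166), (346, 250), (348, 165), (350, 183), (352, 183), (354, 141), (356, 34), (358, 43), (360, 53), (362, 51), (364, 42), (366, 37), (368, 19), (370, 158), (372, 176), (374, 178), (376, 184)]
[(344, 171), (346, 175), (348, 187), (350, 185), (352, 183), (354, 67), (356, 45), (358, 44), (360, 56), (362, 43), (364, 34), (366, 26), (368, 86), (370, 183), (372, 184), (374, 181), (376, 181)]
[(272, 210), (273, 152), (274, 114), (275, 110), (276, 97), (277, 83), (278, 65), (279, 50), (280, 47), (281, 48), (282, 54), (283, 55), (284, 52), (285, 51), (286, 48), (287, 45), (288, 50), (289, 50), (290, 54)]
t 21.35 TCP [0.4417 0.0734 0.2597] goal [ 0.432 -0.094  0.107] shift [-0.1672 -0.0131  0.1526] turn [-1.0000e-03 -0.0000e+00  1.5916e+00] rows 9.0
```

The bar is at column 362 in the wrist view, where q=0 predicts 361.7, so the guard is fully down.

Emit:
arm_command:
  translation:
    - [-0.03,-0.003,0]
    - [-0.07,-0.006,0]
    - [-0.12,-0.01,0]
    - [-0.167,-0.013,0]
    - [-0.167,-0.013,0]
    - [-0.167,-0.013,0.02]
    - [-0.167,-0.013,0.06]
    - [-0.167,-0.013,0.11]
  angular:
    - [0,0,0.187]
    - [0,0,0.374]
    - [0,0,0.561]
    - [0,0,0.748]
    - [0,0,0.935]
    - [0,0,1.122]
    - [0,0,1.309]
    - [0,0,1.49]

```text
time_s: 22.35
position: [0.4331, -0.0946, 0.1484]
eef_rot: [0.999, 0.048, 0.001, 0.0]
contact_force: [0.4, 0.4, -1.1]
finger_gap: 0.0002
gripper_force: 0.0
```

Emit:
arm_command:
  translation:
    - [0,0,0]
    - [0,0,0.01]
    - [0,0,0.01]
    - [0,0,0.01]
  angular:
    - [0,0,0.09]
    - [0,0,0.09]
    - [0,0,0.09]
    - [0,0,0.09]

```text
time_s: 22.85
position: [0.4321, -0.0939, 0.14]
eef_rot: [1.0, 0.006, -0.0, -0.0]
contact_force: [-0.0, 0.3, -0.8]
finger_gap: 0.0001
gripper_force: 0.0
```

```bash
python3 - <<'E'
from arc import *
s=env.state();w=env.grab_frame("wrist")[:,:,::-1].copy();cv2.imwrite("pics/wrist10.png",w)
rel([.432,-.094,.055],-np.pi/2,0,.022,.005)
for y in(-.050,-.094,-.138):print(proj("wrist",[.432,y,.055],s).round(1))
g=cv2.cvtColor(w,cv2.COLOR_BGR2GRAY)
n,l,st,ce=cv2.connectedComponentsWithStats((g<75).astype(np.uint8))
for i in range(1,n):
    if 300<st[i,4]<8000: print(st[i],ce[i].round(1),onz("wrist",*ce[i],.055,s).round(4))
E
```

```text
t 22.9 TCP [ 0.4321 -0.0939  0.1402] goal [ 0.432 -0.094  0.082] shift [-0.0001  0.0001  0.0582] turn [-0.0002  0.0004  0.0123] rows 1.0
[241.5 261.2]
[314.3 262.1]
[387. 263.]
[ 313   83  228   20 2311] [430.6  90.8] [ 0.5297 -0.1555  0.055 ]
[  0  88 111  10 863] [55.1 93.2] [0.526  0.0474 0.055 ]
[ 201   98   68   61 1640] [249.2 128. ] [ 0.5092 -0.0571  0.055 ]
[  0 141  28  18 308] [ 13.1 150. ] [0.4958 0.0758 0.055 ]
[ 587  186   53   76 3207] [615.1 221.1] [ 0.4595 -0.2704  0.055 ]
[ 192  192  318   14 2982] [354.6 197.7] [ 0.4714 -0.1168  0.055 ]
[434 237  44  37 912] [455.9 260.4] [ 0.4342 -0.1795  0.055 ]
[ 223  243   38   36 1258] [241.8 260.4] [ 0.4325 -0.0501  0.055 ]
[ 295  242   38   38 1117] [313.4 260.5] [ 0.433  -0.0934  0.055 ]
[366 248  42  37 826] [386.  259.9] [ 0.434  -0.1373  0.055 ]
```

The start key's blob is at (313.4,260.5), right under the fingers. Descending to just above it.

Emit:
arm_command:
  translation:
    - [0.001,0,0.03]
    - [0.001,0,0.05]
    - [0.001,0,0.057]
    - [0.001,0,0.06]
    - [0.001,0,0.06]
  angular:
    - [0,0,0.012]
    - [0,0,0.012]
    - [0,0,0.012]
    - [0,0,0.012]
    - [0,0,0.012]

```text
time_s: 23.52
position: [0.433, -0.0939, 0.0803]
eef_rot: [1.0, -0.0, -0.0, -0.0]
contact_force: [0.5, -0.2, 0.4]
finger_gap: 0.0004
gripper_force: 0.0
```

Emit:
arm_command:
  translation:
    - [0,0,0.0005]
    - [0,0,0.001]
    - [0,0,0.0015]
    - [0,0,0.0015]
  angular:
    - [0,0,0]
    - [0,0,0]
    - [0,0,0]
    - [0,0,0]

```text
time_s: 24.02
position: [0.4326, -0.0937, 0.0784]
eef_rot: [1.0, -0.0, -0.001, -0.0]
contact_force: [-0.5, 0.5, 0.8]
finger_gap: 0.0003
gripper_force: 0.0
```

Emit:
arm_command:
  translation:
    - [0,0,0.0005]
    - [0,0,0.001]
    - [0,0,0.001]
  angular:
    - [0,0,0]
    - [0,0,0]
    - [0,0,0]

```text
time_s: 24.4
position: [0.4326, -0.0937, 0.0774]
eef_rot: [1.0, -0.0, -0.001, -0.0]
contact_force: [0.3, 0.8, 1.6]
finger_gap: 0.0001
gripper_force: 0.8
```

Emit:
arm_command:
  translation:
    - [0,0,0.0005]
    - [0,0,0.0005]
  angular:
    - [0,0,0]
    - [0,0,0]

```text
time_s: 24.65
position: [0.4326, -0.0937, 0.077]
eef_rot: [1.0, -0.0, -0.001, -0.0]
contact_force: [0.6, 0.6, 3.1]
finger_gap: 0.0005
gripper_force: 1.7
```

Emit:
arm_command:
  translation:
    - [0,0,0.0005]
    - [0,0,0.0005]
  angular:
    - [0,0,0]
    - [0,0,0]

```text
time_s: 24.9
position: [0.4326, -0.0937, 0.0765]
eef_rot: [1.0, -0.0, -0.001, -0.0]
contact_force: [-0.8, 0.9, 4.9]
finger_gap: 0.0006
gripper_force: 2.5
```

Emit:
arm_command:
  translation:
    - [0,0,0.0005]
    - [0,0,0.0005]
  angular:
    - [0,0,0]
    - [0,0,0]

```text
time_s: 25.15
position: [0.4326, -0.0937, 0.0759]
eef_rot: [1.0, -0.0, -0.001, -0.0]
contact_force: [-1.5, 1.2, 4.7]
finger_gap: 0.0005
gripper_force: 2.6
```

Emit:
arm_command:
  translation:
    - [0,0,0.0005]
    - [0,0,0.0005]
  angular:
    - [0,0,0]
    - [0,0,0]

```text
time_s: 25.4
position: [0.4326, -0.0937, 0.0753]
eef_rot: [1.0, -0.0, -0.001, -0.0]
contact_force: [-0.7, -0.5, 3.4]
finger_gap: 0.0004
gripper_force: 2.0
```

Emit:
arm_command:
  translation:
    - [0,0,0.0005]
    - [0,0,0.0005]
  angular:
    - [0,0,0]
    - [0,0,0]

```text
time_s: 25.65
position: [0.4326, -0.0937, 0.0747]
eef_rot: [1.0, -0.0, -0.001, -0.0]
contact_force: [-0.6, -0.0, 2.2]
finger_gap: 0.0008
gripper_force: 1.2
```

Force fell from about 5 N to 2.2 N, so the click has given way, at roughly 3 mm. Releasing and retreating.

Emit:
arm_command:
  translation:
    - [0,0,-0.003]
    - [0,0,-0.01]
    - [0,0,-0.03]
    - [0,0,-0.06]
    - [0,0,-0.1]
    - [0,0,-0.1]
  angular:
    - [0,0,0]
    - [0,0,0]
    - [0,0,0]
    - [0,0,0]
    - [0,0,0]
    - [0,0,0]

```text
time_s: 26.4
position: [0.4345, -0.0945, 0.1774]
eef_rot: [1.0, -0.0, 0.002, 0.001]
contact_force: [0.0, 0.6, 0.0]
finger_gap: 0.0006
gripper_force: 0.0
```

```bash
python3 - <<'E'
from arc import *
s=env.state();sd=env.grab_frame("side")[:,:,::-1].copy();w=env.grab_frame("wrist")[:,:,::-1].copy()
a=cv2.imread("pics/side9.png");b=cv2.imread("pics/side7.png")
d=lambda x,y,r:np.abs(x[r].astype(int)-y[r]).mean().round(2)
print(s["position"],s["contact_force"],"guard",d(sd,a,np.s_[255:310,320:370]),"holder/key",d(sd,a,np.s_[190:245,415:475]))
print(env.job_done())
E
```

```text
[ 0.43447014 -0.0945109   0.17744427] [0.0172609  0.56250234 0.02410319] guard 5.39 holder/key 21.67
the job is handed in; nothing more can be done
None
```

The job is handed in at about 26 s: the chuck key hangs in its notch, the guard is down on its stop, and the start key was pressed through its click to about 3 mm and released; my last image check on the key and guard was inconclusive (the holder area differed from the earlier view), and I handed in without resolving it.

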